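# Select the blue dryer and start it

### The arm

A 6-joint arm with a two-finger parallel gripper is mounted at the origin on the work surface. World frame = base frame: x ahead of the robot, y to its left, z up, the work surface at z = 0. Lengths are in mm, angles in rad, forces in N, time in s.
With the tool pointing down it reaches from about 350 to 775 mm from the base axis. Payload 7.3 kg.
Tool frame: the origin (TCP) lies midway between the tips of the shut fingers; the grasp point (between the pads) lies 19 mm behind it; z points along the fingers, y is the line along which they close (so a half turn about z gives the same grasp; the last joint's range is limited). The gripper opens to 92 mm and grips with 3 to 60 N. Pads are 19 mm wide; open, the fingers measure 130 mm over their backs; the gripper's body (75 mm by 190 mm) begins 47 mm behind the grasp point.
Start: joints at [1.08, 0.342, 1.524, -0, 1.275, -0.146], TCP at [177.441, 494.125, 226.741] pointing down, gripper open.
Joint ranges: [-2.53, 2.53], [-0.77, 2.02], [0.04, 2.7], [-1, 4.14], [0.28, 2.66], [-3.11, 3.11]. Speed limits (rad/s): [2.57, 2.57, 3.14, 3.14, 3.14, 3.14].

### API

Orientations are given as [roll, pitch, yaw] about the fixed x, y, z axes, in that order (R = Rz(yaw) Ry(pitch) Rx(roll)).
In Python, from plant import get_obs, capture, camera_model, close_job, search_frame, regions_of, pinpoint gives the robot as it stands. The module is installed in compiled form; this text tells all that it offers.
- The arm moves only by the shell command python3 -m pendant 'ROWS'. ROWS is JSON, one flat list of numbers, 7 for each row, row after row: the shift along the tool's x, y, z in units of 30 mm (1.0 is 30 mm), then the turn, a rotation vector about the tool's x, y, z in units of 4 degrees (1.0 is 4 degrees), then the closure, from -1 (fully open) to 1 (shut), so that 0 is half open. In form: [dx, dy, dz, wx, wy, wz, gripper, dx, dy, dz, wx, wy, wz, gripper, ...]. A call has 1 to 12 rows; each row shifts and turns the commanded pose from where the row before left it, along the tool's axes as they then stand; what a row does not reach is not made up. A row lasts 1/10 s, in which the tool goes at most 50 mm and 8.59 degrees, less where a joint would pass 70% of its speed; a pose out of reach is approached as far as the arm can. A call with a number of a shift or a turn outside -1 to 1 is refused whole. A call with a gripper value outside its range is refused whole. The fingers move at their own pace and stop on an object; the grip force is fixed at half the most. Time passes only in rows, so rows that do not move let the fingers close. It gives the time, the measured TCP pose, the force, the opening and the grip force at its end, in the units of the state.
- get_obs(): the state, without advancing time (a new reading comes with each control period).
- capture(name): name is "side" or "top" or "wrist"; returns the picture (480x640x3 uint8, red, green, blue); there is no depth.
- camera_model(name): a dict with "fov_y" (degrees; the focal length in pixels is half the picture's height over the tangent of half this angle, whatever the lens; pixels are square), "cx", "cy" (the principal point, pixels), "pose" (4x4, takes a point from camera to world coordinates). Camera axes: x right, y up, looking along -z (the intrinsics and any distortion apply to the point x, -y, -z); pixel columns grow to the right and rows downward; lengths in mm; the calibration is good to about 2 mm. A picture is of the moment at which its call begins: read the wrist's pose just before it. camera_model takes no time and is no camera call; for the wrist camera it gives the pose at the moment of the call.
- close_job(): hands the job in; it is judged then, once.
Trained networks look in the newest picture that a camera, given by its name, has taken for a name from the list of things; names that differ only in an ending like _2 or _b are one class to them, and where a whole thing is asked for, a point or a joint stands for the part that bears it (a point fixed in the world has none). Each returns a list of dicts, best first, with "score" (0 to 1); they miss things now and then, are a little off and sometimes report something else, mostly with a low value. They report only what shows in the picture. A call takes as long as a camera call.
- search_frame(camera, thing): "location" ([column, row] in pixels, amid what is visible of it).
- regions_of(camera, thing): "pixels" (480x640 bool, what is visible of it) and "location" ([column, row] in pixels, amid what is visible of it).
- pinpoint(camera, thing): "location" ([column, row] in pixels: a listed point, or the origin of a listed thing).
The state is a dict: "time": time; "joint_positions": joint angles; "dq": joint speeds; "tau": joint torques, N m; "tool_pos": TCP position; "tcp_rot": TCP orientation; "contact_force": force on the tool from outside, world axes, zero at the start; "moment": the same for the moment, N m; "grip_width": finger opening in mm; "finger_force": force on a finger pad.
Only numpy, scipy, OpenCV 4.12 (cv2) and the standard library are available. Lean on these libraries where they do the work, as an engineer would, in place of code of your own. Each camera call takes 0.05 s, during which the arm holds its last target. There are 200 camera calls.

### The job

On the laundry's pay-and-start console, gently press the blue dryer key fully in with your fingertips, so that it stays down, and only then press the green start button all the way down and let it spring back. Leave the red, yellow and white keys alone, do not pick up or shift any of the loose things standing on and around the console, and finish with the hand clear.

Things in the scene. Friction and masses are not known exactly. Their poses are not given: they have to be found in the camera images.
- console: Grey laundry console fixed to the table: box 220 x 250 mm, flat deck 50 mm up. Origin on the table under the middle of the key field, x to its rear (away from robot), y to its left; spans x -85 to +135, y +-125 mm. Black display hump across the rear (x +85 to +135), 85 mm up. Six places at x -38 or +38, y -70, 0 or +70 mm hold five keys and a loose cup, in any order.
- blue_top (a point): Centre of the top face of the blue dryer key in a black collar: round flat cap 30 mm in diameter, on a vertical axis; its top is 20 mm above the deck (70 mm above the table) when up and 12 mm above the deck when fully down. The collar is 44 mm in diameter and 8 mm high, so even a fully pressed key stays 4 mm proud of it.
- blue_key (a joint): Travel of the blue dryer key in a black collar in m: 0 up, 0.008 fully down; it moves at about 3 N and stays wherever it is left (no spring); at the bottom it meets a rubber end stop (gives 1 mm per 8 N).
- red_top (a point): Centre of the top face of the red dryer key in a black collar: round flat cap 30 mm in diameter, on a vertical axis; its top is 20 mm above the deck (70 mm above the table) when up and 12 mm above the deck when fully down. The collar is 44 mm in diameter and 8 mm high, so even a fully pressed key stays 4 mm proud of it.
- red_key (a joint): Travel of the red dryer key in a black collar in m: 0 up, 0.008 fully down; it moves at about 3 N and stays wherever it is left (no spring); at the bottom it meets a rubber end stop (gives 1 mm per 8 N).
- yellow_top (a point): Centre of the top face of the yellow dryer key in a black collar: round flat cap 30 mm in diameter, on a vertical axis; its top is 20 mm above the deck (70 mm above the table) when up and 12 mm above the deck when fully down. The collar is 44 mm in diameter and 8 mm high, so even a fully pressed key stays 4 mm proud of it.
- yellow_key (a joint): Travel of the yellow dryer key in a black collar in m: 0 up, 0.008 fully down; it moves at about 3 N and stays wherever it is left (no spring); at the bottom it meets a rubber end stop (gives 1 mm per 8 N).
- white_top (a point): Centre of the top face of the white dryer key in a black collar: round flat cap 30 mm in diameter, on a vertical axis; its top is 20 mm above the deck (70 mm above the table) when up and 12 mm above the deck when fully down. The collar is 44 mm in diameter and 8 mm high, so even a fully pressed key stays 4 mm proud of it.
- white_key (a joint): Travel of the white dryer key in a black collar in m: 0 up, 0.008 fully down; it moves at about 3 N and stays wherever it is left (no spring); at the bottom it meets a rubber end stop (gives 1 mm per 8 N).
- start_top (a point): Centre of the top face of the green START button in a steel collar: round flat cap 30 mm in diameter, on a vertical axis; its top is 20 mm above the deck (70 mm above the table) when up and 12 mm above the deck when fully down. The collar is 44 mm in diameter and 8 mm high, so even a fully pressed key stays 4 mm proud of it.
- start_key (a joint): Travel of the green START button in a steel collar in m: 0 up, 0.008 fully down; it springs back to 0 when let go: it begins to move at 1.2 N and is fully down at 3.6 N, then meets a rubber end stop (gives 1 mm per 8 N).
- dose_cup: Small white open dosing cup, loose, 38 mm across and 34 mm high, standing on the console's deck in one of the six places (70 mm or more from the neighbouring key centres). Origin at the centre of its underside. Leave alone.
- carton: Loose orange detergent carton, 50 x 130 x 120 mm high, on the table to the left of the console. Origin at the centre of its underside. Leave alone.
- softener: Loose white bottle with blue cap, 60 mm across, 150 mm high, on the table to the right of the console. Origin at the centre of its underside. Leave alone.
- pod_jar: Loose green jar with orange lid, 72 mm across, 85 mm high, on the table behind the console. Origin at the centre of its underside. Leave alone.
- lint_brush: Loose wooden brush, 200 mm long, lying on the table to the right of the console. Origin on its underside; its length lies along its x. Leave alone.
- peg_clip: Loose wooden clothes peg, 72 x 15 x 10 mm, lying on the table in front of the console, between it and the robot. Origin at the centre of its underside, length along x. Leave alone.

How it is judged (in metres and radians):
On the way, in this order (a step that is already met when the one before it is completed fails the run):
1. the blue key is fully in (value of joint blue_key above 0.0065 m), for 0.1 s.
2. the green start button is fully down, with the blue key in (value of joint start_key above 0.0062 m and value of joint blue_key above 0.0065 m), for 0.05 s.
At the end, for the whole second after the job is handed in: The blue key is in by more than 6.5 of its 8 mm, the start button has come back up (under 1.5 mm), the red, yellow and white keys are up (under 2 mm), and every loose thing is at rest within 15 mm of where it began (value of joint blue_key above 0.0065 m and value of joint start_key below 0.0015 m and value of joint each of red_key, yellow_key, white_key below 0.002 m and distance of each of dose_cup, carton, softener, pod_jar, lint_brush, peg_clip from where it was at the start of the episode below 0.015 m and linear speed of each of dose_cup, carton, softener, pod_jar, lint_brush, peg_clip below 0.02 m/s); the robot touches nothing.
It fails at once if the red, yellow or white key is pressed (2 mm or more) (value of joint any of red_key, yellow_key, white_key above 0.002 m).
It fails at once if the start button is pressed (over 3 mm) before the blue key is in (value of joint start_key above 0.003 m and value of joint blue_key below 0.0065 m).
It fails at once if a loose thing is lifted, carried or shifted more than 15 mm, or tipped over (distance of any of dose_cup, carton, softener, pod_jar, lint_brush, peg_clip from where it was at the start of the episode above 0.015 m or angle between any of dose_cup, carton, softener, pod_jar, lint_brush, peg_clip's own z axis and vertical above 0.35 rad).
It fails at once if the robot presses on anything harder than 35 N (contact force between any of the fingers, the arm and anything else above 35 N).
It also fails if it takes over 40 s, if anything falls off the work surface, if the arm or the gripper's body presses on something with over 40 N, if the wrist force passes 120 N, or if a joint passes its speed limit or range.

## Working session

There is one attempt and no reset: what is moved stays moved. The work goes in short steps, Python scripts to look and compute and a shell command to move; the robot and the scene stay as the last step left them, time stands still between calls to the robot, and variables do not carry over. Pictures are saved under pics/ and viewed, at most 10 in all, crops included, and the job is handed in when it is done.

```bash
mkdir -p pics; cat > h.py <<'E'
import numpy as np, cv2
from plant import *
def ray(cam,px):
    m=camera_model(cam); f=240/np.tan(np.radians(m["fov_y"])/2); T=np.array(m["pose"])
    d=T[:3,:3]@np.array([(px[0]-m["cx"])/f,-(px[1]-m["cy"])/f,-1]); return T[:3,3],d
def at(cam,px,z):
    o,d=ray(cam,px); return o+d*(z-o[2])/d[2]
def save(cam,n):
    im=capture(cam); cv2.imwrite(f"pics/{n}.png",im[:,:,::-1]); return im
E
python3 - <<'E'
from h import *
print(camera_model("top"),camera_model("side").keys())
for c in("top","side"):
    save(c,c+"0")
    for t in("blue_top","start_top","red_top","yellow_top","white_top","dose_cup"):
        z=50 if t=="dose_cup" else 70
        for r in pinpoint(c,t)[:2]: print(c,t,round(r["score"],2),np.round(r["location"]),np.round(at(c,r["location"],z)))
o=get_obs();print(o["time"],o["tool_pos"],o["tcp_rot"],o["contact_force"])
E
```

```text
{'fov_y': 45.097588596399575, 'cx': 319.2105918540242, 'cy': 238.94552780285926, 'pose': array([[-1.42914942e-01,  9.66393677e-01, -2.13678686e-01,
         3.39201771e+02],
       [-9.89728068e-01, -1.40350068e-01,  2.72067893e-02,
         3.58404566e+01],
       [-3.69734893e-03,  2.15372050e-01,  9.76525069e-01,
         1.22578492e+03],
       [ 0.00000000e+00,  0.00000000e+00,  0.00000000e+00,
         1.00000000e+00]])} dict_keys(['fov_y', 'cx', 'cy', 'pose'])
top blue_top 0.53 [218. 284.] [528. 218.  70.]
top blue_top 0.44 [254. 297.] [492. 149.  70.]
top start_top 0.75 [230. 253.] [590. 189.  70.]
top start_top 0.5 [269. 342.] [401. 132.  70.]
top red_top 0.71 [291. 299.] [478.  78.  70.]
top red_top 0.35 [303. 267.] [539.  45.  70.]
top yellow_top 0.69 [265. 341.] [404. 139.  70.]
top yellow_top 0.61 [266. 255.] [575. 117.  70.]
top white_top 0.73 [218. 284.] [531. 219.  70.]
top dose_cup 0.68 [298. 267.] [545.  55.  50.]
side blue_top 0.51 [247. 215.] [500. 145.  70.]
side start_top 0.53 [279. 191.] [598. 191.  70.]
side red_top 0.62 [246. 236.] [468.  81.  70.]
side yellow_top 0.53 [280. 214.] [557. 112.  70.]
side white_top 0.69 [210. 258.] [386.  57.  70.]
side white_top 0.51 [239. 195.] [519. 227.  70.]
side dose_cup 0.57 [286. 236.] [544.  62.  50.]
0.7 [177.44990745 494.14853419 226.7695903 ] [3.14140377e+00 3.44080112e-05 2.79680552e+00] [ 0.81339985  0.74652308 -0.25251441]
```

View pics/top0.png

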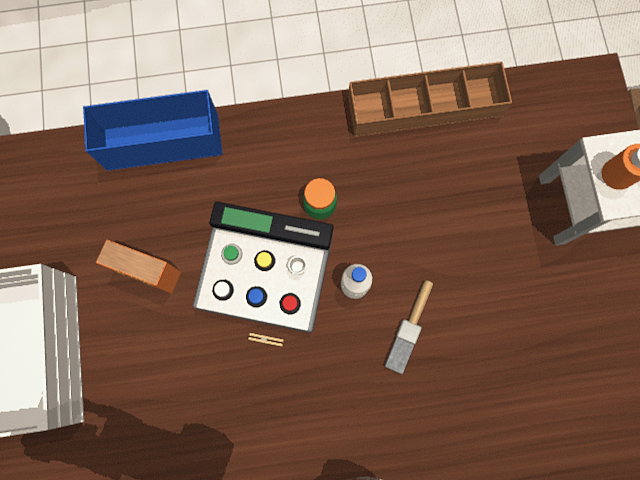

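View pics/side0.png

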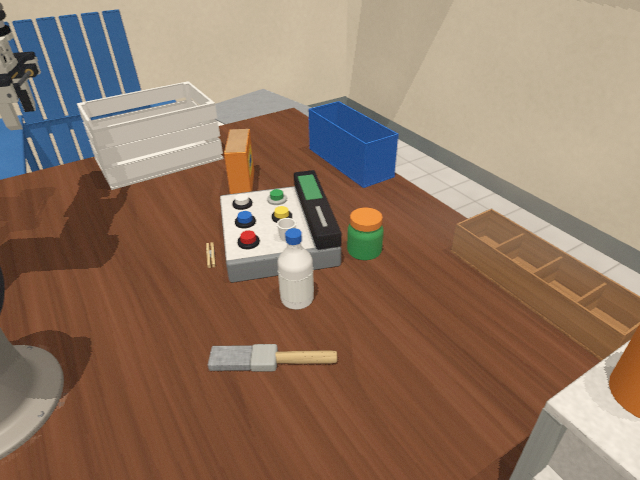

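The top view shows white (222,289), blue (256,296) and red (290,302) in the front row. Behind them are green (231,253), yellow (264,260) and the cup (297,265). The side view confirms this, so blue pinpoint #1 in the top picture was wrong (it was on the white key).

```bash
python3 - <<'E'
from h import *
P={"white":(222,289,-38,70),"blue":(256,296,-38,0),"red":(290,302,-38,-70),"green":(231,253,38,70),"yel":(264,260,38,0)}
W=np.array([at("top",v[:2],70)[:2] for v in P.values()]); L=np.array([v[2:] for v in P.values()],float)
S={"white":(241,202),"blue":(245,217),"red":(248,238),"green":(277,195),"yel":(282,212)}
for cam,D in(("top",P),("side",S)):
    W=np.array([at(cam,v[:2],70)[:2] for v in D.values()])
    a=L-L.mean(0);b=W-W.mean(0);H=a.T@b;th=np.arctan2(H[0,1]-H[1,0],H[0,0]+H[1,1])
    R=np.array([[np.cos(th),-np.sin(th)],[np.sin(th),np.cos(th)]]);t=W.mean(0)-R@L.mean(0)
    F=L@R.T+t
    print(cam,np.degrees(th),t.round(1));print(np.c_[W,F].round(1))
E
```

```text
top -19.37555956816957 [530.3 133.1]
[[518.2 211.8 517.7 211.7]
 [494.4 145.8 494.5 145.7]
 [472.7  79.9 471.3  79.7]
 [588.9 185.7 589.4 186.5]
 [564.9 120.9 566.2 120.5]]
side -18.375730807876366 [527.4 125.9]
[[510.1 197.4 513.4 204.3]
 [493.3 141.3 491.4 137.9]
 [468.   73.5 469.3  71.5]
 [587.2 180.  585.6 180.4]
 [564.6 115.9 563.5 113.9]]
```

```bash
python3 -m pendant '[-0.99,-0.526,0,0,0,0,1,-0.99,-0.526,0,0,0,0,1,-0.99,-0.526,0,0,0,0,1,-0.99,-0.526,0,0,0,0,1,-0.99,-0.526,0,0,0,0,1,-0.99,-0.526,0,0,0,0,1,-0.99,-0.526,0,0,0,0,1,-0.99,-0.526,0,0,0,0,1,-0.99,-0.526,0,0,0,0,1,-0.99,-0.526,0,0,0,0,1,-0.99,-0.526,0,0,0,0,1,-0.99,-0.526,0,0,0,0,1]'
python3 -m pendant '[-0.99,-0.526,0,0,0,0,1,-0.99,-0.526,0,0,0,0,1,0,0,0,0,0,1,1,0,0,0,0,0,1,1,0,0,0,0,0,1,1,0,0,0,0,0,1,1,0,0,0,0,0,1,1,0,0,0,0,0,1,1,0,0,0,0,0,1,1,0,0,0,0,0,1,1,0,0,0,0,0,1,1,0,0,0,0,0,1,1]'
python3 -m pendant '[0,0,0,0,0,1,1,0,0,0,0,0,1,1,0,0,0,0,0,1,1,0,0,0,0,0,1,1,0,0,0,0,0,1,1,0,0,0,0,0,1,1,0,0,0,0,0,1,1,0,0,0,0,0,1,1,0,0,0,0,0,1,1,0,0,0,0,0,1,1,0,0,0,0,0,1,1,0,0,0,0,0,1,1]'
python3 -m pendant '[0,0,0,0,0,0.4,1,0,0,0,0,0,0,1,0,0,0,0,0,0,1]'
python3 - <<'E'
from h import *
save("wrist","w1")
for t in("blue_top","start_top"):
    for r in pinpoint("wrist",t)[:2]: print(t,round(r["score"],2),np.round(r["location"]),np.round(at("wrist",r["location"],70),1))
E
```

```text
time: 1.9
tool_pos: [449.7, 194.3, 226.9]
tcp_rot: [3.141, 0.0, 2.797]
contact_force: [0.8, -0.7, -0.5]
grip_width: 2.0
finger_force: 0.0
time: 3.1
tool_pos: [494.1, 145.7, 226.7]
tcp_rot: [3.141, -0.0, 2.096]
contact_force: [-0.3, 0.0, 0.0]
grip_width: 0.2
finger_force: 0.0
time: 4.3
tool_pos: [494.1, 145.7, 226.8]
tcp_rot: [3.142, -0.0, 1.258]
contact_force: [0.3, 0.6, 0.6]
grip_width: 0.2
finger_force: 0.0
time: 4.6
tool_pos: [494.1, 145.7, 226.7]
tcp_rot: [3.142, -0.0, 1.234]
contact_force: [-0.1, 0.8, 0.5]
grip_width: 0.8
finger_force: 0.0
blue_top 0.96 [325. 220.] [495.9 145.8  70. ]
start_top 0.67 [409. 142.] [587.9 187.2  70. ]
```

View pics/w1.png

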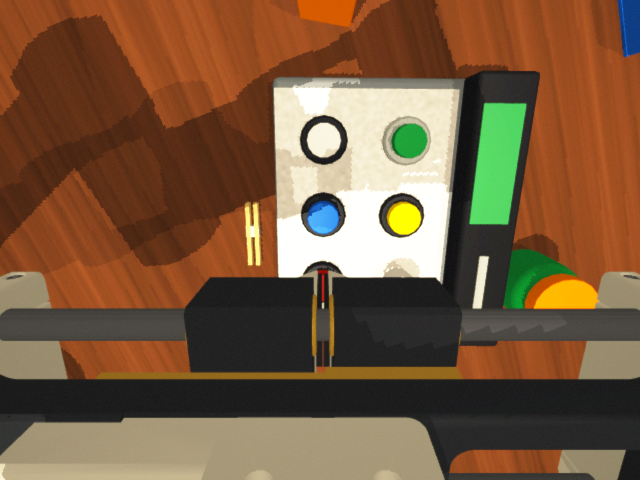

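The wrist view shows blue at about (323,215) and green at (409,140), with red partly hidden under the fingers. The fix of about (495,145.5) agrees with the TCP, so I'm descending.

```bash
python3 -m pendant '[0,0.03,0.8,0,0,0,1,0,0,0.8,0,0,0,1,0,0,0.8,0,0,0,1,0,0,0.8,0,0,0,1,0,0,0.7,0,0,0,1,0,0,0.5,0,0,0,1,0,0,0.4,0,0,0,1,0,0,0.2,0,0,0,1,0,0,0,0,0,0,1,0,0,0,0,0,0,1]'
python3 -m pendant '[0,0,0.05,0,0,0,1,0,0,0.05,0,0,0,1,0,0,0.05,0,0,0,1,0,0,0.05,0,0,0,1,0,0,0.05,0,0,0,1,0,0,0.03,0,0,0,1,0,0,0,0,0,0,1]'
```

```text
time: 5.75
tool_pos: [495.4, 145.5, 77.3]
tcp_rot: [3.141, -0.001, 1.233]
contact_force: [0.3, 0.0, 0.4]
grip_width: 0.7
finger_force: 0.0
time: 6.45
tool_pos: [495.0, 145.4, 68.4]
tcp_rot: [3.141, -0.0, 1.233]
contact_force: [-0.2, 0.1, 1.9]
grip_width: 0.5
finger_force: 1.1
```

```bash
python3 -m pendant '[0,0,0.05,0,0,0,1,0,0,0.05,0,0,0,1,0,0,0.05,0,0,0,1,0,0,0.05,0,0,0,1,0,0,0,0,0,0,1]'
python3 -m pendant '[0,0,0.03,0,0,0,1,0,0,0.02,0,0,0,1,0,0,0,0,0,0,1]'
```

```text
time: 6.95
tool_pos: [495.0, 145.4, 62.1]
tcp_rot: [-3.142, -0.0, 1.233]
contact_force: [-0.3, -0.5, 1.9]
grip_width: 0.3
finger_force: 0.9
time: 7.25
tool_pos: [495.1, 145.4, 61.3]
tcp_rot: [3.141, -0.0, 1.233]
contact_force: [-1.3, -0.2, 7.3]
grip_width: 0.3
finger_force: 3.7
```

```bash
python3 -m pendant '[0,0,-0.3,0,0,0,1,0,0,-0.7,0,0,0,1,0,0,-1,0,0,0,1,0,0,-1,0,0,0,1,0.58,0.625,0,0,0,0,1,0.58,0.625,0,0,0,0,1,0.58,0.625,0,0,0,0,1,0.593,0.625,0,0,0,0,1,0,0,0,0,0,0,1]'
python3 - <<'E'
from h import *
save("wrist","w2");save("top","t2")
for c,t in(("wrist","start_top"),("wrist","blue_top"),("top","start_top")):
    for r in pinpoint(c,t)[:2]: print(t,round(r["score"],2),np.round(r["location"]),np.round(at(c,r["location"],62 if t[0]=="b" else 70),1))
E
```

```text
time: 8.15
tool_pos: [590.9, 187.4, 150.5]
tcp_rot: [3.14, -0.001, 1.233]
contact_force: [0.6, -0.3, -0.2]
grip_width: 0.0
finger_force: 0.0
start_top 0.58 [318. 246.] [584.  185.9  70. ]
```

View pics/w2.png

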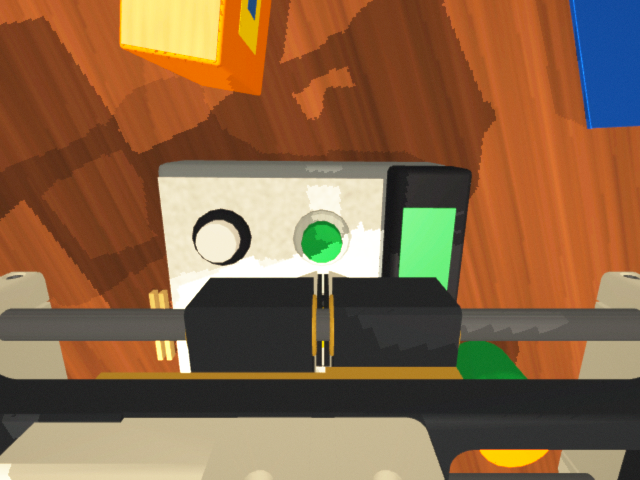

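Green is at about (322,242), white at (222,238), and the carton is well clear. A correction of about 2 mm is needed before pressing.

```bash
python3 -m pendant '[0,-0.07,0.6,0,0,0,1,0,0,0.6,0,0,0,1,0,0,0.6,0,0,0,1,0,0,0.4,0,0,0,1,0,0,0.2,0,0,0,1,0,0,0.1,0,0,0,1,0,0,0,0,0,0,1]'
python3 -m pendant '[0,0,0.05,0,0,0,1,0,0,0.05,0,0,0,1,0,0,0.05,0,0,0,1,0,0,0.05,0,0,0,1,0,0,0.05,0,0,0,1,0,0,0.05,0,0,0,1,0,0,0.05,0,0,0,1,0,0,0.05,0,0,0,1,0,0,0,0,0,0,1]'
```

```text
time: 9.1
tool_pos: [587.0, 187.2, 76.0]
tcp_rot: [3.141, -0.0, 1.233]
contact_force: [0.3, -0.2, -1.1]
grip_width: 0.2
finger_force: 0.0
time: 10.0
tool_pos: [587.0, 187.3, 63.8]
tcp_rot: [3.141, -0.0, 1.233]
contact_force: [-1.0, -0.0, 3.2]
grip_width: 0.4
finger_force: 1.4
```

```bash
python3 -m pendant '[0,0,0.05,0,0,0,1,0,0,0.04,0,0,0,1,0,0,0,0,0,0,1,0,0,0,0,0,0,1]'
```

```text
time: 10.4
tool_pos: [587.1, 187.3, 61.5]
tcp_rot: [3.141, -0.0, 1.233]
contact_force: [-0.3, -0.2, 5.6]
grip_width: 0.2
finger_force: 2.7
```

Start is on its end stop. I'm lifting clear and checking.

```bash
python3 -m pendant '[0,0,-0.3,0,0,0,1,0,0,-0.8,0,0,0,1,0,0,-1,0,0,0,1,0,0,-1,0,0,0,1,0,0,-1,0,0,0,1,0,0,-1,0,0,0,1,0,-1,0,0,0,0,1,0,-1,0,0,0,0,1,0,-1,0,0,0,0,1,0,-1,0,0,0,0,1,0,0,0,0,0,0,1,0,0,0,0,0,0,1]'
python3 - <<'E'
from h import *
import cv2
im=save("side","s3"); a=cv2.imread("pics/side0.png")[150:290,190:350];b=im[150:290,190:350,::-1]
cv2.imwrite("pics/cmp.png",cv2.resize(np.hstack([a,b]),None,fx=2.5,fy=2.5,interpolation=cv2.INTER_CUBIC))
E
```

```text
time: 11.6
tool_pos: [473.7, 227.2, 214.6]
tcp_rot: [3.141, -0.0, 1.234]
contact_force: [0.7, -0.7, -0.0]
grip_width: 0.4
finger_force: 0.0
```

View pics/cmp.png

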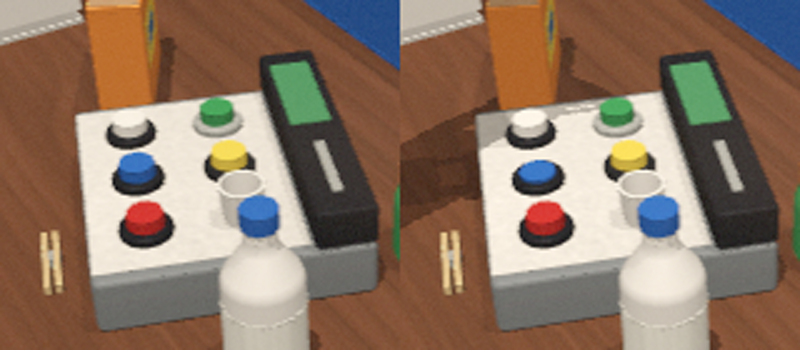

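In the before/after crop, blue is down (at about (538,175) in the right half), and green, red, yellow and white are up. Nothing loose in this view has moved.

```bash
python3 -c "from plant import close_job; print(close_job())"
```

```text
the job is handed in; nothing more can be done
None
```

I pressed the blue dryer key fully in and it stayed down, then pressed the green start button to its stop and it sprang back; the other keys and the loose things I could see in the last picture were untouched, the hand was clear, and I handed the job in (no verdict was returned).

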